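# Put the pencil away and slide the pencil box shut

## Task

Lay the loose stubby pencil in the open part of the pencil box in the tray and let go of it, then slide the box's lid along its grooves and press it over the end ridge until it is fully home and stays shut. Push firmly but gently: do not ram the lid or shove it any harder than the ridge needs, and leave the paint bottle, the clip and the scissors where they are.

Things in the scene. Friction and masses are not known exactly. Their poses are not given: they have to be found in the camera images.
- pencil: short fat hexagonal dark-wood pencil lying loose on the table, 12 mm across its flats, 95 mm long, 18 g. Origin on its long axis at mid-length (6 mm above what it lies on); its x axis runs along it towards the sharpened end.
- box: slide-lid pencil box of pale wood, 92 (x) by 216 (y) by 50 mm high, about 0.65 kg, loose in a shallow fixed plywood tray. Its y axis is the slide: the lid closes towards +y and hangs out over the low end at -y. Origin: underside, 112.5 mm from the closed +y end, 103.5 mm from the low -y end. Pushed by its lid it slides a little way (10 to 33 mm, at 3 to 8 N) until the tray's rim stops it.
- well (a point): middle of the floor of the box's open compartment, 8 mm above the box's underside. The compartment is 74 mm wide (x) and 131 mm long (y), as far as the closed end; a divider whose top is 30 mm above the box's underside ends it at the other side.
- crest (a point): top of the box's springy half-round cross ridge, on the low end wall, 6 mm in from its outer face and 37 mm above the box's underside. A like bead under the lid meets it about 11 mm before home and passes its crest 6 mm before home; that takes 7 to 13 N with the box held by the rim, then the push drops to nothing before the end stop.
- lid: flat brown wooden lid, 80.5 (x) by 207 (y) by 5 mm, about 0.11 kg, in the box's grooves, starting 116 to 142 mm open. Origin: centre of its underside, 38 mm above the box's; axes as the box's. Fully home its y is 0 in the box frame: edge against the closed end, outer edge flush with the low end. Hanging far out it binds (up to 8 N), then slides at 1 N. Over 25 N would crack it.
- pull (a point): middle of the lid's pull, a straight upright wooden bar 44 mm (x) by 12 mm (y), standing 18 mm above the lid's top face, 17.5 mm in from the lid's outer edge; this point is 9 mm above the lid's top face.
- paint: small white paint bottle with black cap, 30 mm across, 75 mm tall, standing in the tray's other lane; leave alone. Origin: underside centre.
- clip: dark steel binder clip, 32 mm, 14 mm high, in the tray's other lane; leave alone. Origin: underside centre.
- scissors: pair of scissors, black handles, 165 mm long, 8 mm high, lying on the table beyond the pencil; leave alone. Origin: underside below the pivot; x towards the points.
Mind the look-alikes: they are no part of the job. What is meant by the lid is not turquoise, and is the larger of those in its own colour.

How it is judged:
By the outcome, as a careful person would: the job done as asked, in the order asked, and still so for the second after the job is handed in, with the robot touching nothing.
It also fails if it takes over 64 s, if anything falls off the work surface, if the arm or the gripper's body presses on something with over 40 N, if the wrist force passes 120 N, or if a joint passes its speed limit or range.

## Robot

A 7-joint arm with a two-finger parallel gripper is mounted at the origin on the work surface. World frame = base frame: x ahead of the robot, y to its left, z up, the work surface at z = 0. Lengths are in m, angles in rad, forces in N, time in s.
With the tool pointing down it reaches from about 0.4 to 0.875 m from the base axis. Payload 19.3 kg.
Tool frame: the origin (TCP) lies where the fingers leave the gripper's body, on its centre line; the fingertips stand bot.tip_reach ahead of it and the grasp point (between the pads) lies 54 mm ahead of it (bot.tip_reach is the distance from the TCP to the fingertips, in m); z points along the fingers, y is the line along which they close (so a half turn about z gives the same grasp; the last joint's range is limited). The gripper opens to 85 mm and grips with 20 to 120 N. Pads are 22 mm wide; open, the fingers measure 114 mm over their backs; the gripper's body (76 mm by 85 mm) begins 54 mm behind the grasp point. The pads swing forward as they close: fully open they stand 13 mm farther back than shut.
Start: joints at [-1.295, 0.521, -0.036, 1.599, 0.021, 1.021, -0.113], TCP at [0.212, 0.588, 0.304] pointing down, gripper open.
Joint ranges: [-2.91, 2.91], [-0.3, 2.13], [-1.5, 1.42], [0.17, 2.43], [-1.26, 4.41], [0.16, 1.93], [-2.52, 2.52]. Speed limits (rad/s): [1.89, 1.89, 2.39, 2.39, 3.01, 3.01, 3.01].

## Interface

Orientations are given as [roll, pitch, yaw] about the fixed x, y, z axes, in that order (R = Rz(yaw) Ry(pitch) Rx(roll)).
In Python, from workcell import bot gives the robot as it stands. The module is installed in compiled form; this text tells all that it offers.
- The arm moves only by the shell command python3 -m jog 'ROWS' [FORCE]. ROWS is JSON, a list that holds one entry, the list of rows, each a list of 7 numbers: the shift along the tool's x, y, z in mm, then the turn, a rotation vector about the tool's x, y, z in rad, then the opening, from 0 (shut) to 1 (fully open). In form: [[[tx, ty, tz, wx, wy, wz, fingers], ...]]. A call has 1 to 5 rows; each row shifts and turns the commanded pose from where the row before left it, along the tool's axes as they then stand; what a row does not reach is not made up. A row lasts 1/10 s, in which the tool goes at most 50 mm and 8.59 degrees, less where a joint would pass 70% of its speed; a pose out of reach is approached as far as the arm can. A call is refused whole if a number of a shift passes 50 or a number of a turn 0.15, either way. A call with a gripper value outside its range is refused whole. The fingers move at their own pace and stop on an object; FORCE is the grip in N (left out, the last holds). Time passes only in rows, so rows that do not move let the fingers close. It gives the time, the measured TCP pose, the force, the opening and the grip force at its end, in the units of the state.
- bot.observe(): the state, without advancing time (a new reading comes with each control period).
- bot.grab_frame(name): name is "scene" or "top" or "wrist"; returns a dict with "img" (384x512x3 uint8, red, green, blue), "intrinsics" (3x3 intrinsics, pixels), "R" (3x3) and "t" (3): a world point X has camera coordinates R X + t; the wrist camera has in their place "tool_from_camera" (4x4, takes a point from camera to tool coordinates, whose origin is the TCP and whose axes are the flange's). Camera axes: x right, y down, z forward; pixel columns grow to the right and rows downward; lengths in m; the calibration is good to about 2 mm. A picture is of the moment at which its call begins: read the wrist's pose just before it. There is no depth.
- bot.job_done(): hands the job in; it is judged then, once.
Trained networks look in a picture, given as the dict that the camera call returned (one of the last four; its "shot" number tells which), for a name from the list of things; names that differ only in an ending like _2 or _b are one class to them, and where a whole thing is asked for, a point or a joint stands for the part that bears it (a point fixed in the world has none). Each returns a list of dicts, best first, with "conf" (0 to 1); they miss things now and then, are a little off and sometimes report something else, mostly with a low value. They report only what shows in the picture. A call takes as long as a camera call. They do not tell look-alikes from the thing itself.
- bot.trace(query, picture): "region" (384x512 bool, what is visible of it).
- bot.spot_point(query, picture): "xyz" ([x, y, z] in m, in world coordinates, good to about 4 mm: a listed point, or the origin of a listed thing).
The state is a dict: "clock": time; "qpos": joint angles; "qd": joint speeds; "joint_efforts": joint torques, N m; "position": TCP position; "tool_rot": TCP orientation; "force": force on the tool from outside, world axes, zero at the start; "moment": the same for the moment, N m; "grip_width": finger opening in m; "finger_force": force on a finger pad.
Only numpy, scipy, OpenCV 4.12 (cv2) and the standard library are available. Lean on these libraries where they do the work, as an engineer would, in place of code of your own. Each camera call takes 0.05 s, during which the arm holds its last target. There are 200 camera calls.

## Working session

There is one attempt and no reset: what is moved stays moved. The work goes in short steps, Python scripts to look and compute and a shell command to move; the robot and the scene stay as the last step left them, time stands still between calls to the robot, and variables do not carry over. Pictures are saved under pics/ and viewed, at most 10 in all, crops included, and the job is handed in when it is done.

```bash
mkdir -p pics
python3 - <<'E'
from workcell import bot
import cv2,numpy as np
s=bot.observe(); print({k:np.round(v,3).tolist() for k,v in s.items()}, bot.tip_reach)
ims=[]
for c in ["top","scene"]:
    f=bot.grab_frame(c)
    cv2.imwrite(f"pics/{c}0.png",f["img"][:,:,::-1])
    for n in ["pencil","box","well","crest","lid","pull","paint","clip","scissors"]:
        for d in bot.spot_point(n,f)[:3]: print(c,n,round(d["conf"],2),np.round(d["xyz"],4))
E
```

```text
{'clock': 0.0, 'qpos': [-1.295, 0.522, -0.036, 1.6, 0.021, 1.021, -0.113], 'qd': [-0.0, 0.001, -0.0, 0.0, -0.0, 0.002, 0.0], 'joint_efforts': [0.001, -92.708, 1.98, -36.993, 0.018, 0.008, 0.0], 'position': [0.212, 0.588, 0.303], 'tool_rot': [-3.141, 0.0, 2.796], 'force': [0.426, -0.114, -0.308], 'moment': [-0.021, -0.035, 0.033], 'finger_force': 0.0, 'grip_width': 0.085} 0.0726
top pencil 0.42 [0.4443 0.3151 0.0052]
top well 0.81 [ 0.493  -0.0139  0.0168]
top crest 0.97 [ 0.4843 -0.1483  0.0443]
top lid 0.97 [ 0.3038 -0.2338  0.0016]
top lid 0.95 [ 0.5294 -0.4937 -0.001 ]
top lid 0.66 [ 0.4786 -0.1897  0.045 ]
top pull 0.87 [ 0.4721 -0.279   0.0572]
top pull 0.66 [ 0.3598 -0.2571  0.0149]
top pull 0.64 [ 0.6031 -0.4624  0.0179]
top paint 0.69 [0.6057 0.026  0.0094]
top paint 0.32 [ 0.4898 -0.0519  0.0054]
top clip 0.63 [ 0.59   -0.1102  0.0054]
top clip 0.38 [ 0.4696 -0.2766  0.0566]
top scissors 0.59 [0.6714 0.3496 0.0012]
top scissors 0.23 [ 0.4821 -0.1512  0.0434]
scene pencil 0.62 [0.445  0.3134 0.0068]
scene pencil 0.62 [ 0.4804 -0.1467  0.0445]
scene box 0.72 [ 0.4903 -0.0513  0.0107]
scene box 0.3 [ 0.4903 -0.01    0.0153]
scene well 0.56 [ 0.4912 -0.0072  0.0132]
scene crest 0.84 [ 0.485  -0.1419  0.0467]
scene lid 0.93 [ 0.2997 -0.235   0.003 ]
scene lid 0.59 [ 0.5282 -0.4902  0.002 ]
scene pull 0.94 [ 0.3648 -0.2597  0.0148]
scene pull 0.78 [ 0.4746 -0.2717  0.0526]
scene pull 0.71 [ 0.6012 -0.4627  0.02  ]
scene paint 0.62 [0.6131 0.0233 0.0048]
scene clip 0.44 [ 0.5913 -0.1075  0.0041]
scene scissors 0.79 [ 6.710e-01  3.487e-01 -5.000e-04]
```

View pics/top0.png

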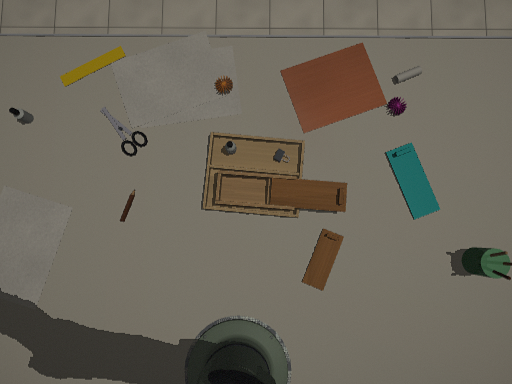

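View pics/scene0.png

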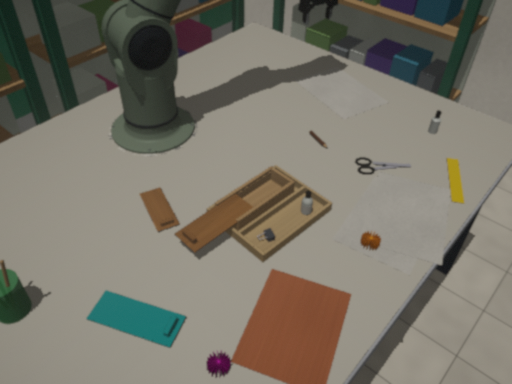

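The top view shows the pencil at about (128,205) and the box at (245,190). The brown lid is at (310,193) with its pull at (339,196). The smaller brown look-alike is at (323,260) and the turquoise one at (412,182). The pencil axis nearly matches the current tool yaw, so I'll move over it and look with the wrist camera.

```bash
cat > h.py <<'E'
from workcell import bot
import cv2,numpy as np
from scipy.spatial.transform import Rotation as Ro
def pose():
    s=bot.observe(); T=np.eye(4); T[:3,:3]=Ro.from_euler('xyz',s["tool_rot"]).as_matrix(); T[:3,3]=s["position"]; return T,s
def cam(name):
    T,s=pose(); f=bot.grab_frame(name)
    if name=="wrist": W=T@f["tool_from_camera"]
    else:
        W=np.eye(4); W[:3,:3]=f["R"].T; W[:3,3]=-f["R"].T@f["t"]
    return f,W
def toplane(uv,f,W,z):
    uv=np.atleast_2d(uv).astype(float); d=np.c_[uv,np.ones(len(uv))]@np.linalg.inv(f["intrinsics"]).T@W[:3,:3].T
    return W[:3,3]+d*((z-W[2,3])/d[:,2:])
def rect(mask,f,W,z):  # centre, sizes, long-axis yaw of a region on plane z
    v,u=np.nonzero(mask); P=toplane(np.c_[u,v],f,W,z)[:,:2]
    (c,wh,a)=cv2.minAreaRect((P*1000).astype(np.float32)); b=cv2.boxPoints((c,wh,a))
    e=max([b[1]-b[0],b[2]-b[1]],key=np.linalg.norm); y=np.arctan2(e[1],e[0])%np.pi
    return np.round(np.r_[c,wh],1),round(float(y),3)
def totool(p,yaw=None):  # tool-frame shift (mm) to world TCP target, turn about tool z
    T,s=pose(); d=(T[:3,:3].T@(np.array(p)-T[:3,3]))*1000
    r=None if yaw is None else Ro.from_matrix(T[:3,:3].T@Ro.from_euler('xyz',[np.pi,0,yaw]).as_matrix()).as_rotvec().round(3)
    print("shift",d.round(1),"turn",r,"pos",np.round(s["position"],4),"rot",np.round(s["tool_rot"],3),"F",np.round(s["force"],1),"t",round(s["clock"],2))
E
python3 -m jog '[[[-39,-22,5,0,0,0,1],[-39,-22,5,0,0,0,1],[-39,-22,5,0,0,0,1],[-39,-22,5,0,0,0,1],[-39,-22,5,0,0,0,1]]]'
python3 -m jog '[[[-39,-22,5,0,0,0,1],[-39,-22,5,0,0,0,1],[-20,-22,5,0,0,0,1],[0,0,0,0,0,0,1],[0,0,0,0,0,0,1]]]'
python3 - <<'E'
from h import *
f,W=cam("wrist"); cv2.imwrite("pics/w1.png",f["img"][:,:,::-1])
for d in bot.trace("pencil",f)[:2]: print(d["conf"],rect(d["region"],f,W,0.008))
for d in bot.spot_point("pencil",f)[:2]: print(d)
totool([0.4445,0.3143,0.18])
E
```

```text
clock: 1.5
position: [0.359, 0.4169, 0.2789]
tool_rot: [3.141, 0.0, 2.796]
force: [0.5, 0.9, 0.3]
grip_width: 0.0855
finger_force: 0.0
clock: 2.0
position: [0.428, 0.323, 0.264]
tool_rot: [3.141, -0.0, 2.795]
force: [-0.1, 0.7, -0.5]
grip_width: 0.0851
finger_force: 0.0
0.86 (array([447.1, 316.5,  13.3,  90.3]), 2.788)
{'xyz': [0.4525, 0.3139, 0.0036], 'conf': 0.86}
{'xyz': [0.6134, 0.022, 0.0089], 'conf': 0.53}
shift [-19.6  -3.6  84. ] turn None pos [0.4273 0.3243 0.264 ] rot [ 3.141 -0.     2.797] F [0.2 0.5 0. ] t 2.15
```

View pics/w1.png

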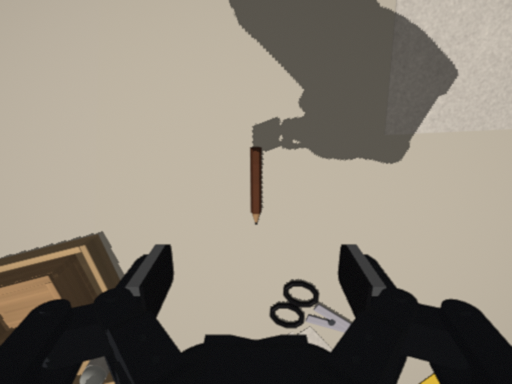

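The wrist picture shows the pencil upright at about (257,185), with its point at (257,222) towards the scissors at (300,305). It is already aligned with the jaws. I'll descend with the jaws partly open.

```bash
python3 -m jog '[[[-16,0,30,0,0,0,0.4],[0,0,40,0,0,0,0.4],[0,0,40,0,0,0,0.4],[0,0,20,0,0,0,0.4],[0,0,0,0,0,0,0.4]]]' 25
python3 - <<'E'
from h import *
f,W=cam("wrist"); print(bot.tip_reach)
for d in bot.trace("pencil",f)[:2]: print(d["conf"],rect(d["region"],f,W,0.008))
totool([0.448,0.316,0.078],2.788)
E
```

```text
clock: 2.65
position: [0.4414, 0.3179, 0.1315]
tool_rot: [-3.138, -0.002, 2.797]
force: [0.2, 0.0, 0.8]
grip_width: 0.0342
finger_force: 0.0
0.0726
0.75 (array([447.9, 316. ,  13.9,  95.5]), 2.808)
shift [-5.8 -0.5 56.5] turn [ 0.    -0.     0.009] pos [0.4428 0.3184 0.1345] rot [ 3.141 -0.     2.797] F [ 0.4  0.7 -0.1] t 2.75
```

```bash
python3 -m jog '[[[-5.5,-0.5,25,0,0,0,0.4],[0,0,20,0,0,0,0.4],[0,0,8,0,0,0,0.4],[0,0,3,0,0,0,0.4],[0,0,0,0,0,0,0.4]]]'
python3 -m jog '[[[0,0,0,0,0,0,0],[0,0,0,0,0,0,0],[0,0,0,0,0,0,0],[0,0,0,0,0,0,0],[0,0,0,0,0,0,0]]]' 25
```

```text
clock: 3.25
position: [0.4482, 0.3158, 0.0788]
tool_rot: [3.141, 0.001, 2.796]
force: [-0.0, -0.1, 0.1]
grip_width: 0.0343
finger_force: 0.0
clock: 3.75
position: [0.4483, 0.3157, 0.079]
tool_rot: [3.14, 0.001, 2.796]
force: [-1.7, -0.2, 9.2]
grip_width: 0.0117
finger_force: 23.6
```

```bash
python3 -m jog '[[[0,0,-20,0,0,0,0],[0,0,-40,0,0,0,0],[0,0,-40,0,0,0,0],[-19,-36,-20,0,0,0,0],[-19,-36,0,0,0,0,0]]]'
python3 -m jog '[[[-19,-36,0,0,0,0,0],[-19,-36,0,0,0,0,0],[-19,-36,0,0,0,0,0],[-19,-36,0,0,0,0,0],[-19,-36,0,0,0,0,0]]]'
python3 -m jog '[[[-19,-36,0,0,0,0,0],[0,0,0,0,0,0.14,0],[0,0,0,0,0,0.14,0],[0,0,0,0,0,0.14,0],[0,0,0,0,0,0.14,0]]]'
python3 -m jog '[[[0,0,0,0,0,0.14,0],[0,0,0,0,0,0.14,0],[0,0,0,0,0,0.14,0],[0,0,0,0,0,0.14,0],[0,0,0,0,0,0.14,0]]]'
python3 -m jog '[[[0,0,0,0,0,0,0],[0,0,0,0,0,0,0]]]'
python3 - <<'E'
from h import *
f,W=cam("wrist"); cv2.imwrite("pics/w2.png",f["img"][:,:,::-1])
for n in ["box","well","crest","lid","pull"]:
    for d in bot.spot_point(n,f)[:2]: print(n,round(d["conf"],2),np.round(d["xyz"],4))
for d in bot.trace("lid",f)[:2]: print(d["conf"],rect(d["region"],f,W,0.049))
totool([0.492,-.0105,0.15],1.5)
E
```

```text
clock: 4.25
position: [0.4601, 0.235, 0.2012]
tool_rot: [3.137, 0.003, 2.798]
force: [0.8, -1.4, -1.2]
grip_width: 0.0114
finger_force: 20.6
clock: 4.75
position: [0.4877, 0.0316, 0.1986]
tool_rot: [3.141, 0.001, 2.796]
force: [0.9, 0.4, -0.5]
grip_width: 0.0109
finger_force: 20.6
clock: 5.25
position: [0.4934, -0.0073, 0.1985]
tool_rot: [3.141, 0.0, 2.23]
force: [-0.2, 0.6, -0.2]
grip_width: 0.0111
finger_force: 20.6
clock: 5.75
position: [0.4934, -0.007, 0.1985]
tool_rot: [3.141, -0.001, 1.53]
force: [0.6, 0.4, 0.3]
grip_width: 0.0112
finger_force: 20.6
clock: 5.95
position: [0.4933, -0.0069, 0.1982]
tool_rot: [3.141, -0.0, 1.54]
force: [-0.3, -0.4, -0.5]
grip_width: 0.011
finger_force: 20.6
box 0.69 [ 0.4912 -0.0486  0.011 ]
well 0.56 [ 0.4914 -0.0059  0.0149]
well 0.22 [0.6137 0.0269 0.0051]
0.8 (array([ 285.9, -143. ,   38.9,   19.5]), 0.578)
0.74 (array([ 491. , -123. ,   46.8,   33.4]), 1.54)
shift [-3.3 -1.2 47.9] turn [ 0.    -0.     0.036] pos [ 0.4933 -0.0073  0.1979] rot [ 3.142 -0.     1.536] F [ 0.2 -0.4  0.1] t 6.3
```

View pics/w2.png

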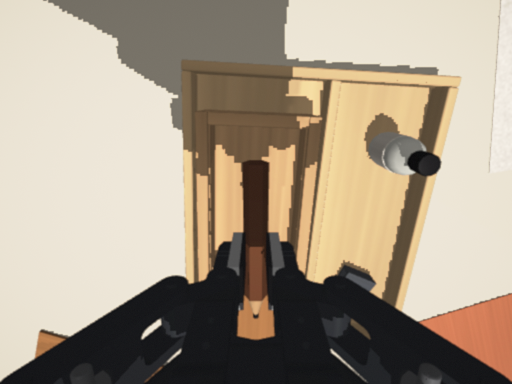

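The box's closed end shows at rows 112–128. Its rim corners are about (208,112) and (322,118), and the inner corners about (212,125) and (303,128). The pencil sits between the jaws, pointing towards the low end. Next I'll convert these to positions.

Run:
```python
from h import *
f,W=cam("wrist")
print(toplane([[208,112],[322,118],[212,125],[303,128]],f,W,0.056).round(4))
print(toplane([[182,62],[460,80]],f,W,0.02).round(4))
for z in (0.125,0.127): print(toplane([[257,163],[256,318]],f,W,z).round(4))
for n in ["box","well"]:
    for d in bot.spot_point(n,f)[:1]: print(n,round(d["conf"],2),np.round(d["xyz"],4))
```

```text
[[0.4631 0.0636 0.056 ]
 [0.5443 0.0566 0.056 ]
 [0.4652 0.0544 0.056 ]
 [0.5308 0.05   0.056 ]]
[[0.4399 0.1012 0.02  ]
 [0.6625 0.0801 0.02  ]]
[[ 0.4968  0.0402  0.125 ]
 [ 0.4931 -0.0556  0.125 ]]
[[ 0.4969  0.0406  0.127 ]
 [ 0.4931 -0.0539  0.127 ]]
box 0.69 [ 0.4897 -0.0489  0.0107]
well 0.75 [ 0.4934 -0.0089  0.0153]
```

```bash
python3 -m jog '[[[3,0,10,0,0,0.05,0],[0,0,40,0,0,0,0],[0,0,30,0,0,0,0],[0,0,10,0,0,0,0],[0,0,0,0,0,0,0]]]'
python3 -m jog '[[[0,0,4,0,0,0,0],[0,0,4,0,0,0,0],[0,0,2,0,0,0,0],[0,0,0,0,0,0,0]]]'
```

```text
clock: 6.95
position: [0.4929, -0.0044, 0.1072]
tool_rot: [-3.14, 0.001, 1.485]
force: [0.7, -0.2, 0.2]
grip_width: 0.0113
finger_force: 20.6
clock: 7.35
position: [0.4935, -0.0041, 0.0982]
tool_rot: [3.141, -0.0, 1.486]
force: [0.6, -1.1, -0.1]
grip_width: 0.0115
finger_force: 20.6
```

```bash
python3 -m jog '[[[0,0,2,0,0,0,0],[0,0,0,0,0,0,0]]]'
python3 -m jog '[[[0,0,1.5,0,0,0,0],[0,0,0,0,0,0,0]]]'
```

```text
clock: 7.55
position: [0.4934, -0.0041, 0.0959]
tool_rot: [3.142, -0.0, 1.486]
force: [-0.6, 0.1, -0.2]
grip_width: 0.0108
finger_force: 20.6
clock: 7.75
position: [0.4933, -0.0041, 0.0943]
tool_rot: [-3.141, 0.0, 1.486]
force: [0.3, -0.8, -0.7]
grip_width: 0.0113
finger_force: 20.6
```

```bash
python3 -m jog '[[[0,0,1,0,0,0,0],[0,0,0,0,0,0,0]]]'
python3 -m jog '[[[0,0,1,0,0,0,0],[0,0,0,0,0,0,0]]]'
```

```text
clock: 7.95
position: [0.4934, -0.0042, 0.0934]
tool_rot: [3.141, -0.0, 1.486]
force: [0.6, 0.7, 0.6]
grip_width: 0.011
finger_force: 20.8
clock: 8.15
position: [0.4935, -0.0042, 0.0931]
tool_rot: [3.141, -0.0, 1.486]
force: [-5.1, 1.4, 22.9]
grip_width: 0.011
finger_force: 30.1
```

Contact with the floor, so I'll ease off, release with a small opening and lift.

```bash
python3 -m jog '[[[0,0,-1,0,0,0,0],[0,0,0,0,0,0,0.28],[0,0,0,0,0,0,0.28],[0,0,0,0,0,0,0.28],[0,0,0,0,0,0,0.28]]]'
python3 -m jog '[[[0,0,-5,0,0,0,0.28],[0,0,-20,0,0,0,0.28],[0,0,-40,0,0,0,0.28],[0,0,-40,0,0,0,0.28],[0,0,0,0,0,0,0.28]]]'
python3 - <<'E'
from h import *
totool([0.485,-.25,0.25],1.486)
f,W=cam("top"); 
for n in ["lid","pull","crest","well","pencil"]:
    for d in bot.spot_point(n,f)[:3]: print(n,round(d["conf"],2),np.round(d["xyz"],4))
E
```

```text
clock: 8.65
position: [0.4933, -0.0042, 0.0933]
tool_rot: [-3.141, 0.0, 1.486]
force: [-0.1, -0.4, -0.4]
grip_width: 0.0238
finger_force: 0.0
clock: 9.15
position: [0.4949, -0.0043, 0.2027]
tool_rot: [3.136, -0.002, 1.485]
force: [0.2, 0.7, -1.2]
grip_width: 0.0235
finger_force: 0.0
shift [-245.6   11.4  -47.6] turn [ 0.006 -0.002 -0.001] pos [ 0.4949 -0.0043  0.2027] rot [ 3.136e+00 -2.000e-03  1.485e+00] F [ 0.2  0.7 -1.2] t 9.15
lid 0.96 [ 0.5293 -0.4936  0.0051]
lid 0.86 [ 0.303  -0.2335  0.0006]
lid 0.64 [ 0.4772 -0.19    0.0458]
pull 0.96 [ 0.4694 -0.2752  0.0548]
pull 0.82 [ 0.3608 -0.256   0.0145]
pull 0.76 [ 0.6021 -0.4629  0.0192]
crest 0.69 [ 0.4813 -0.1477  0.0432]
well 0.87 [ 0.4909 -0.0138  0.0153]
pencil 0.36 [ 0.5913 -0.1086  0.0037]
```

```bash
python3 -m jog '[[[-45,0,-20,0,0,0,0],[-45,0,-20,0,0,0,0],[-45,0,0,0,0,0,0],[-45,0,0,0,0,0,0],[-45,0,0,0,0,0,0]]]'
python3 -m jog '[[[-45,0,0,0,0,0,0],[-45,0,0,0,0,0,0],[-25,0,0,0,0,0,0],[0,0,0,0,0,0,0],[0,0,0,0,0,0,0]]]'
python3 - <<'E'
from h import *
f,W=cam("wrist"); cv2.imwrite("pics/w3.png",f["img"][:,:,::-1])
for n in ["box","well","crest","lid","pull","pencil"]:
    for d in bot.spot_point(n,f)[:2]: print(n,round(d["conf"],2),np.round(d["xyz"],4))
for d in bot.trace("lid",f)[:2]: print(d["conf"],rect(d["region"],f,W,0.049))
for d in bot.trace("pencil",f)[:2]: print(d["conf"],rect(d["region"],f,W,0.022))
totool([0.469,-.30,0.14],1.486)
E
```

```text
clock: 9.95
position: [0.4736, -0.2301, 0.2378]
tool_rot: [-3.141, -0.0, 1.486]
force: [1.6, -0.2, -0.2]
grip_width: -0.0002
finger_force: 0.0
clock: 10.45
position: [0.464, -0.343, 0.2374]
tool_rot: [-3.14, -0.001, 1.485]
force: [0.0, 0.6, -0.0]
grip_width: 0.0002
finger_force: 0.0
lid 0.79 [ 0.3007 -0.2341 -0.0004]
lid 0.61 [ 0.5265 -0.4929  0.0054]
pull 0.93 [ 0.6035 -0.4605  0.0182]
pull 0.75 [ 0.4766 -0.2747  0.0528]
0.83 (array([ 518.5, -457. ,  175.5,   70.9]), 0.358)
0.82 (array([ 328.4, -238.9,   54.2,  138.3]), 2.759)
shift [42.8  0.7 98.5] turn [ 0. -0.  0.] pos [ 0.4647 -0.3426  0.2385] rot [ 3.141 -0.     1.486] F [-0.2 -0.1 -0.1] t 10.9
```

View pics/w3.png

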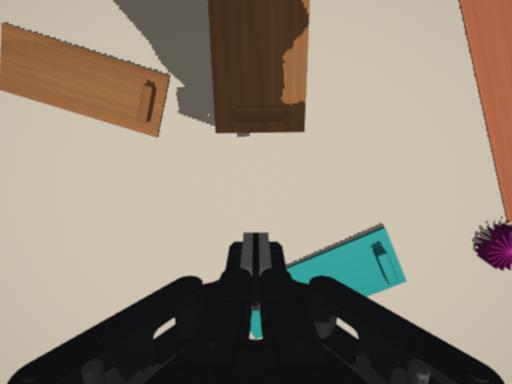

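The lid's outer edge is at row 132 (columns 215–305) and its pull is at about (261,113). The shut fingers stand behind it, near column 256.

Run:
```python
from h import *
f,W=cam("wrist")
print(toplane([[215,132],[305,132],[209,0],[310,0]],f,W,0.0495).round(4))
print(toplane([[235,108],[287,108],[235,121],[287,121]],f,W,0.0675).round(4))
totool([0.469,-.32,0.14],1.486)
```

```text
[[ 0.4343 -0.289   0.0495]
 [ 0.514  -0.2957  0.0495]
 [ 0.4426 -0.1879  0.0495]
 [ 0.5212 -0.1946  0.0495]]
[[ 0.4555 -0.2697  0.0675]
 [ 0.4973 -0.2733  0.0675]
 [ 0.4544 -0.2799  0.0675]
 [ 0.4967 -0.2835  0.0675]]
shift [23.   2.4 98.5] turn [0. 0. 0.] pos [ 0.4646 -0.3427  0.2385] rot [3.142 0.    1.486] F [-0.4 -0.  -0.6] t 10.95
```

```bash
python3 -m jog '[[[15,5,35,0,0,0,0],[8,0,35,0,0,0,0],[0,0,30,0,0,0,0],[0,0,4,0,0,0,0],[0,0,0,0,0,0,0]]]'
python3 -m jog '[[[8,0,0,0,0,0,0],[6,0,0,0,0,0,0],[3,0,0,0,0,0,0],[3,0,0,0,0,0,0],[0,0,0,0,0,0,0]]]'
python3 -m jog '[[[2,0,0,0,0,0,0],[2,0,0,0,0,0,0],[2,0,0,0,0,0,0],[2,0,0,0,0,0,0],[0,0,0,0,0,0,0]]]'
python3 -c "
from h import *
totool([0.475,-.292,0.134],1.486)"
```

```text
clock: 11.45
position: [0.4712, -0.3207, 0.1345]
tool_rot: [-3.141, -0.0, 1.485]
force: [-0.2, -0.6, 0.8]
grip_width: -0.0002
finger_force: 0.0
clock: 11.95
position: [0.4734, -0.3, 0.1348]
tool_rot: [3.141, -0.0, 1.486]
force: [-0.7, 0.7, 0.3]
grip_width: 0.0001
finger_force: 0.0
clock: 12.45
position: [0.4739, -0.2924, 0.1344]
tool_rot: [3.142, 0.0, 1.486]
force: [0.0, 0.2, -0.4]
grip_width: 0.0003
finger_force: 0.2
shift [0.5 1.1 0.4] turn [ 0.  0. -0.] pos [ 0.4739 -0.2924  0.1344] rot [3.142 0.    1.486] F [ 0.   0.2 -0.4] t 12.45
```

```bash
python3 -m jog '[[[2,0,0,0,0,0,0],[2,0,0,0,0,0,0],[2,0,0,0,0,0,0],[0,0,0,0,0,0,0]]]'
python3 -m jog '[[[2,0,0,0,0,0,0],[2,0,0,0,0,0,0],[2,0,0,0,0,0,0],[2,0,0,0,0,0,0]]]'
python3 -m jog '[[[2,0,0,0,0,0,0],[2,0,0,0,0,0,0],[2,0,0,0,0,0,0],[2,0,0,0,0,0,0]]]'
```

```text
clock: 12.85
position: [0.4744, -0.2864, 0.1345]
tool_rot: [3.141, 0.0, 1.486]
force: [-0.2, -1.9, 0.9]
grip_width: -0.0001
finger_force: 1.1
clock: 13.25
position: [0.4751, -0.2788, 0.1346]
tool_rot: [3.141, 0.001, 1.486]
force: [-0.5, -5.5, 2.2]
grip_width: -0.0
finger_force: 3.2
clock: 13.65
position: [0.4758, -0.2713, 0.1347]
tool_rot: [3.141, 0.001, 1.485]
force: [0.1, -8.3, 3.1]
grip_width: 0.0002
finger_force: 4.1
```

```bash
for i in 1; do :; done
python3 -m jog '[[[2,0,0,0,0,0,0],[2,0,0,0,0,0,0],[2,0,0,0,0,0,0]]]'
python3 -m jog '[[[2,0,0,0,0,0,0],[2,0,0,0,0,0,0],[2,0,0,0,0,0,0]]]'
python3 -m jog '[[[2,0,0,0,0,0,0],[2,0,0,0,0,0,0],[2,0,0,0,0,0,0]]]'
python3 - <<'E'
from h import *
f,W=cam("top"); 
for n in ["lid","pull","crest","well"]:
    for d in bot.spot_point(n,f)[:3]: print(n,round(d["conf"],2),np.round(d["xyz"],4))
E
```

```text
clock: 13.95
position: [0.4763, -0.2654, 0.1348]
tool_rot: [3.14, 0.001, 1.485]
force: [-1.2, -9.2, 3.5]
grip_width: 0.0002
finger_force: 4.1
clock: 14.25
position: [0.4769, -0.2594, 0.1348]
tool_rot: [3.141, 0.001, 1.485]
force: [-0.2, -7.6, 3.4]
grip_width: 0.0001
finger_force: 4.1
clock: 14.55
position: [0.4774, -0.2534, 0.1348]
tool_rot: [3.14, 0.001, 1.485]
force: [-0.1, -8.1, 4.5]
grip_width: -0.0001
finger_force: 4.2
lid 0.95 [ 0.5271 -0.4946  0.0058]
lid 0.89 [ 0.4827 -0.153   0.0452]
pull 0.77 [ 0.6022 -0.4638  0.0196]
pull 0.63 [ 0.4765 -0.2396  0.0549]
crest 0.58 [ 0.4837 -0.1395  0.0425]
well 0.63 [0.4933 0.0025 0.0163]
well 0.51 [ 0.4841 -0.1364  0.0435]
```

```bash
python3 -m jog '[[[3,0,0,0,0,0,0],[3,0,0,0,0,0,0],[3,0,0,0,0,0,0]]]'
python3 -m jog '[[[3,0,0,0,0,0,0],[3,0,0,0,0,0,0],[3,0,0,0,0,0,0]]]'
python3 -m jog '[[[3,0,0,0,0,0,0],[3,0,0,0,0,0,0],[3,0,0,0,0,0,0]]]'
```

```text
clock: 15.1
position: [0.4781, -0.2444, 0.1347]
tool_rot: [3.141, 0.001, 1.485]
force: [-1.0, -8.2, 5.0]
grip_width: 0.0001
finger_force: 4.1
clock: 15.4
position: [0.4789, -0.2356, 0.1348]
tool_rot: [3.14, 0.002, 1.485]
force: [-1.3, -9.8, 5.6]
grip_width: 0.0
finger_force: 5.0
clock: 15.7
position: [0.4797, -0.227, 0.1349]
tool_rot: [3.14, 0.002, 1.485]
force: [-1.3, -11.4, 8.0]
grip_width: 0.0003
finger_force: 5.8
```

The upward force is growing, so the shut fingertips are probably bearing on the lid's top. I'll back off slightly, raise and resume.

```bash
python3 -m jog '[[[-2,0,0,0,0,0,0],[0,0,-5,0,0,0,0],[0,0,0,0,0,0,0]]]'
python3 -m jog '[[[2,0,0,0,0,0,0],[2,0,0,0,0,0,0],[2,0,0,0,0,0,0]]]'
python3 -m jog '[[[3,0,0,0,0,0,0],[3,0,0,0,0,0,0],[3,0,0,0,0,0,0]]]'
python3 - <<'E'
from h import *
f,W=cam("top"); cv2.imwrite("pics/top2.png",cv2.resize(f["img"][110:230,190:360,::-1],None,fx=4,fy=4))
for n in ["lid","pull","crest","well"]:
    for d in bot.spot_point(n,f)[:3]: print(n,round(d["conf"],2),np.round(d["xyz"],4))
E
```

```text
clock: 16.0
position: [0.4794, -0.2274, 0.1398]
tool_rot: [3.142, -0.0, 1.486]
force: [0.7, 0.5, -0.4]
grip_width: 0.0004
finger_force: 0.0
clock: 16.3
position: [0.4798, -0.2214, 0.1393]
tool_rot: [-3.141, -0.0, 1.486]
force: [0.7, 0.9, -0.3]
grip_width: 0.0
finger_force: 0.0
clock: 16.6
position: [0.4807, -0.2125, 0.1394]
tool_rot: [-3.142, -0.0, 1.486]
force: [0.9, 0.3, -0.8]
grip_width: -0.0002
finger_force: 0.0
lid 0.83 [ 0.4838 -0.1241  0.046 ]
lid 0.73 [ 0.5296 -0.4919  0.003 ]
pull 0.98 [ 0.6029 -0.4625  0.0208]
crest 0.56 [ 0.4847 -0.1222  0.0458]
well 0.96 [0.4948 0.015  0.0149]
```

View pics/top2.png

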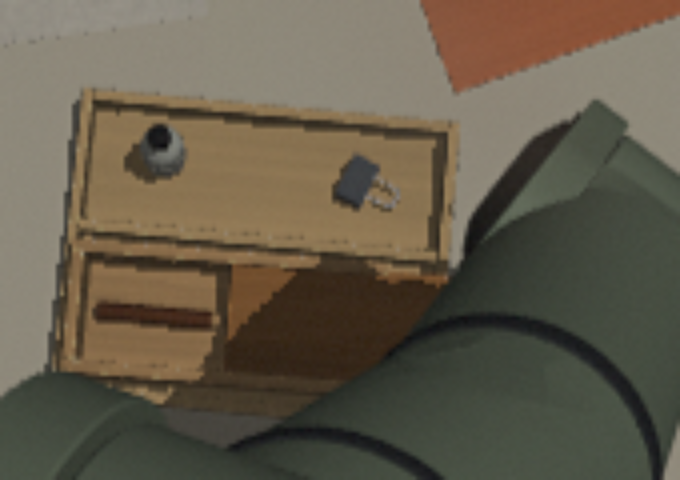

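The top view shows the pencil lying in the well at crop position (150,315) and the lid part way in. The push force vanished as soon as I raised, so the tips have probably passed over the pull. I'll back off, rise and look.

```bash
python3 -m jog '[[[0,0,-20,0,0,0,0],[-25,0,-30,0,0,0,0],[-25,0,-30,0,0,0,0],[-10,0,0,0,0,0,0],[0,0,0,0,0,0,0]]]'
python3 - <<'E'
from h import *
f,W=cam("wrist"); cv2.imwrite("pics/w4.png",f["img"][:,:,::-1])
for n in ["crest","lid","pull"]:
    for d in bot.spot_point(n,f)[:2]: print(n,round(d["conf"],2),np.round(d["xyz"],4))
for d in bot.trace("lid",f)[:2]: print(d["conf"],rect(d["region"],f,W,0.0495))
totool([0.48,-.25,0.127],1.486)
E
```

```text
clock: 17.35
position: [0.4752, -0.2739, 0.2197]
tool_rot: [3.14, 0.001, 1.484]
force: [0.6, -0.2, -0.6]
grip_width: -0.0002
finger_force: 0.0
lid 0.87 [ 0.3013 -0.2369  0.0028]
pull 0.9 [ 0.4808 -0.2103  0.0563]
pull 0.6 [ 0.364  -0.2589  0.012 ]
0.91 (array([ 530.5, -428.4,  140.4,   49.5]), 0.36)
0.59 (array([ 482.2, -177.2,  101.5,   81. ]), 1.509)
shift [21.8  2.8 91.6] turn [-0.001 -0.001  0.001] pos [ 0.4755 -0.2716  0.2185] rot [-3.140e+00 -1.000e-03  1.487e+00] F [-0.2  0.3  0.4] t 17.6
```

View pics/w4.png

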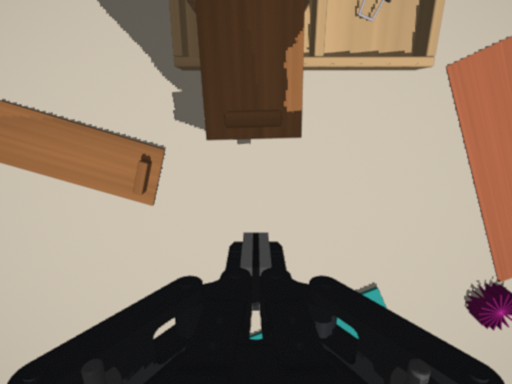

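The lid is about 65 mm further in, with its outer edge at row 138 and its pull at (254,118). The fingers had ridden too high on the pull, so I'll go 8 mm lower than the first push.

```bash
python3 -m jog '[[[10,0,35,0,0,0,0],[10,0,35,0,0,0,0],[2,0,18,0,0,0,0],[0,0,4,0,0,0,0],[0,0,0,0,0,0,0]]]'
python3 -m jog '[[[4,0,0,0,0,0,0],[4,0,0,0,0,0,0],[4,0,0,0,0,0,0],[2,0,0,0,0,0,0],[0,0,0,0,0,0,0]]]'
python3 -m jog '[[[2,0,0,0,0,0,0],[2,0,0,0,0,0,0],[2,0,0,0,0,0,0],[2,0,0,0,0,0,0],[2,0,0,0,0,0,0]]]'
```

```text
clock: 18.1
position: [0.4773, -0.2505, 0.1271]
tool_rot: [-3.14, -0.0, 1.486]
force: [-0.2, -0.5, -0.2]
grip_width: 0.0001
finger_force: 0.0
clock: 18.6
position: [0.4788, -0.2363, 0.1277]
tool_rot: [3.141, -0.0, 1.486]
force: [-0.2, -0.3, -0.1]
grip_width: 0.0001
finger_force: 0.0
clock: 19.1
position: [0.4794, -0.2266, 0.1274]
tool_rot: [-3.142, 0.0, 1.486]
force: [0.6, -0.5, 0.8]
grip_width: -0.0004
finger_force: 0.5
```

```bash
python3 -m jog '[[[2,0,0,0,0,0,0],[2,0,0,0,0,0,0],[2,0,0,0,0,0,0],[2,0,0,0,0,0,0]]]'
python3 -m jog '[[[3,0,0,0,0,0,0],[3,0,0,0,0,0,0],[3,0,0,0,0,0,0]]]'
python3 -m jog '[[[3,0,0,0,0,0,0],[3,0,0,0,0,0,0],[3,0,0,0,0,0,0]]]'
python3 -m jog '[[[3,0,0,0,0,0,0],[3,0,0,0,0,0,0],[3,0,0,0,0,0,0]]]'
```

```text
clock: 19.5
position: [0.4801, -0.2188, 0.1274]
tool_rot: [3.142, 0.0, 1.486]
force: [-0.4, -2.1, 1.8]
grip_width: 0.0002
finger_force: 1.2
clock: 19.8
position: [0.4809, -0.2099, 0.1275]
tool_rot: [3.141, 0.0, 1.486]
force: [-1.4, -4.4, 3.4]
grip_width: 0.0002
finger_force: 2.4
clock: 20.1
position: [0.4816, -0.2011, 0.1275]
tool_rot: [3.141, 0.001, 1.485]
force: [-2.1, -6.4, 4.1]
grip_width: 0.0003
finger_force: 3.4
clock: 20.4
position: [0.4822, -0.1925, 0.1276]
tool_rot: [3.141, 0.001, 1.485]
force: [-3.5, -9.0, 5.9]
grip_width: 0.0002
finger_force: 4.7
```

Run:
```python
from h import *
for c in ["top","scene"]:
    f,W=cam(c)
    cv2.imwrite(f"pics/{c}3.png",cv2.resize(f["img"][120:280,130:350,::-1],None,fx=3.6,fy=3.6))
    for n in ["lid","pull","crest","well"]:
        for d in bot.spot_point(n,f)[:3]: print(c,n,round(d["conf"],2),np.round(d["xyz"],4))
print(bot.observe()["force"],bot.observe()["moment"])
```

```text
top lid 0.62 [ 0.4877 -0.0897  0.0462]
top lid 0.6 [ 0.5242 -0.4935  0.0022]
top pull 0.87 [ 0.3571 -0.2561  0.0176]
top pull 0.6 [ 0.602  -0.4626  0.0162]
top pull 0.44 [ 0.5929 -0.1096  0.0067]
top well 0.95 [0.4942 0.0142 0.0144]
scene lid 0.97 [ 0.4847 -0.0898  0.0442]
scene lid 0.94 [ 0.3001 -0.2351 -0.0013]
scene lid 0.85 [ 0.5242 -0.4866  0.0052]
scene pull 0.78 [ 0.4864 -0.1703  0.0565]
scene pull 0.69 [ 0.5991 -0.459   0.0183]
scene pull 0.64 [ 0.3638 -0.26    0.0128]
scene crest 0.84 [ 0.488  -0.1192  0.0456]
scene crest 0.66 [ 0.4802 -0.1708  0.0535]
scene crest 0.59 [0.6745 0.3477 0.0008]
[-2.22099875 -5.72705433  4.543372  ] [-1.20889607  0.52605668  0.06503075]
```

View pics/scene3.png

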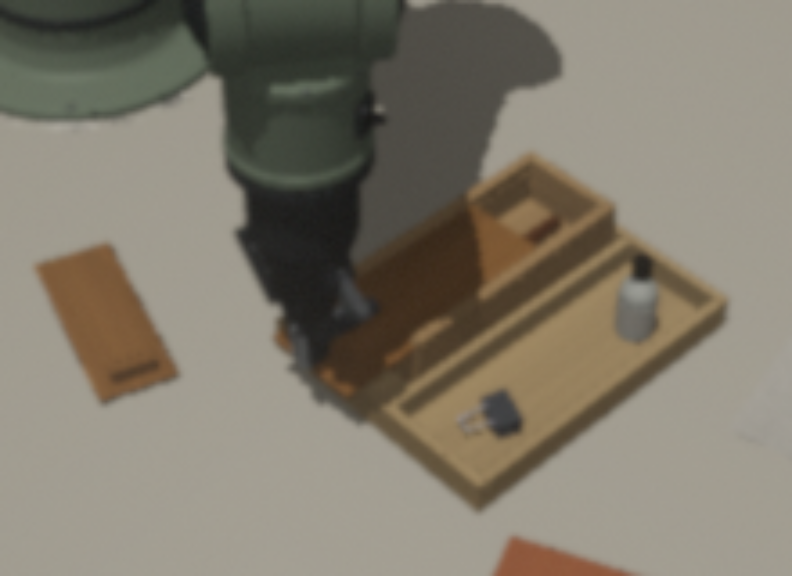

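The scene view shows the finger behind the pull at crop (310,360) and the lid advancing over the pencil; the box is up against the rim. I'll relieve the sideways stress briefly and go on.

```bash
python3 -m jog '[[[-3,0,0,0,0,0,0],[0,0,0,0,0,0,0]]]'
python3 -m jog '[[[3,0,0,0,0,0,0],[2,0,0,0,0,0,0],[2,0,0,0,0,0,0],[2,0,0,0,0,0,0]]]'
python3 -m jog '[[[3,0,0,0,0,0,0],[3,0,0,0,0,0,0],[3,0,0,0,0,0,0]]]'
python3 -m jog '[[[3,0,0,0,0,0,0],[3,0,0,0,0,0,0],[3,0,0,0,0,0,0]]]'
```

```text
clock: 21.1
position: [0.4821, -0.1947, 0.1273]
tool_rot: [-3.141, -0.0, 1.486]
force: [-0.4, 0.8, -0.7]
grip_width: -0.0
finger_force: 0.0
clock: 21.5
position: [0.4828, -0.1857, 0.1273]
tool_rot: [-3.141, 0.0, 1.486]
force: [-1.6, -1.4, 0.4]
grip_width: 0.0
finger_force: 0.9
clock: 21.8
position: [0.4836, -0.1767, 0.1274]
tool_rot: [-3.141, 0.0, 1.486]
force: [-2.2, -1.3, 0.1]
grip_width: -0.0003
finger_force: 1.0
clock: 22.1
position: [0.4845, -0.1677, 0.1274]
tool_rot: [3.142, 0.0, 1.486]
force: [-1.5, -1.8, -0.6]
grip_width: -0.0
finger_force: 1.0
```

```bash
python3 -m jog '[[[3,0,0,0,0,0,0],[3,0,0,0,0,0,0],[3,0,0,0,0,0,0]]]'
python3 -m jog '[[[2,0,0,0,0,0,0],[2,0,0,0,0,0,0],[2,0,0,0,0,0,0]]]'
python3 -m jog '[[[2,0,0,0,0,0,0],[2,0,0,0,0,0,0],[2,0,0,0,0,0,0]]]'
python3 - <<'E'
from h import *
for c in ["top","scene"]:
    f,W=cam(c)
    for n in ["lid","pull","crest","well","box"]:
        for d in bot.spot_point(n,f)[:2]: print(c,n,round(d["conf"],2),np.round(d["xyz"],4))
E
```

```text
clock: 22.4
position: [0.4852, -0.1588, 0.1274]
tool_rot: [3.142, 0.0, 1.486]
force: [-1.8, -2.1, 0.9]
grip_width: -0.0001
finger_force: 0.9
clock: 22.7
position: [0.4857, -0.1529, 0.1274]
tool_rot: [-3.141, 0.0, 1.486]
force: [-2.2, -2.2, 1.0]
grip_width: -0.0001
finger_force: 1.2
clock: 23.0
position: [0.4862, -0.1469, 0.1274]
tool_rot: [-3.142, 0.0, 1.486]
force: [-2.9, -1.9, 0.4]
grip_width: -0.0002
finger_force: 1.3
top lid 0.9 [ 5.275e-01 -4.951e-01 -3.000e-04]
top lid 0.88 [ 0.3038 -0.2348  0.0023]
top pull 0.94 [ 0.6019 -0.4618  0.0153]
top pull 0.61 [ 0.36   -0.26    0.0133]
top box 0.35 [ 0.672   0.3492 -0.    ]
scene lid 0.91 [ 0.4878 -0.0483  0.0445]
scene lid 0.73 [ 0.4837 -0.1169  0.046 ]
scene pull 0.86 [ 0.3656 -0.2606  0.0145]
scene pull 0.81 [ 0.6047 -0.4599  0.0176]
scene well 0.61 [0.4941 0.0183 0.0128]
scene box 0.65 [ 0.4931 -0.0263  0.009 ]
```

```bash
python3 -m jog '[[[1.5,-0.7,0,0,0,0,0],[1.5,-0.7,0,0,0,0,0],[1.5,0,0,0,0,0,0]]]'
python3 -m jog '[[[1.5,0,0,0,0,0,0],[1.5,0,0,0,0,0,0]]]'
python3 -m jog '[[[1,0,0,0,0,0,0],[1,0,0,0,0,0,0]]]'
python3 -m jog '[[[1,0,0,0,0,0,0],[1,0,0,0,0,0,0]]]'
```

```text
clock: 23.9
position: [0.4851, -0.1424, 0.1274]
tool_rot: [-3.142, 0.0, 1.486]
force: [-0.7, -0.3, 0.3]
grip_width: -0.0002
finger_force: 0.5
clock: 24.1
position: [0.4855, -0.1393, 0.1274]
tool_rot: [3.142, 0.0, 1.486]
force: [-0.5, -0.8, 0.8]
grip_width: 0.0001
finger_force: 0.6
clock: 24.3
position: [0.4856, -0.1374, 0.1274]
tool_rot: [-3.142, 0.0, 1.486]
force: [-0.1, -1.2, -0.3]
grip_width: 0.0002
finger_force: 0.7
clock: 24.5
position: [0.4858, -0.1363, 0.1275]
tool_rot: [3.141, 0.001, 1.485]
force: [-1.2, -9.6, 3.4]
grip_width: 0.0002
finger_force: 5.0
```

Bead met at TCP y ≈ -0.137. I'll use small steps from here.

```bash
python3 -m jog '[[[0.7,0,0,0,0,0,0],[0,0,0,0,0,0,0]]]'
python3 -m jog '[[[0.7,0,0,0,0,0,0],[0,0,0,0,0,0,0]]]'
python3 -m jog '[[[0.7,0,0,0,0,0,0],[0,0,0,0,0,0,0]]]'
```

```text
clock: 24.7
position: [0.4858, -0.1361, 0.1277]
tool_rot: [3.141, 0.002, 1.485]
force: [-0.7, -9.7, 3.8]
grip_width: -0.0
finger_force: 5.0
clock: 24.9
position: [0.4859, -0.1356, 0.1277]
tool_rot: [3.141, 0.002, 1.484]
force: [-1.7, -11.6, 4.7]
grip_width: -0.0002
finger_force: 5.8
clock: 25.1
position: [0.4859, -0.1352, 0.1278]
tool_rot: [3.14, 0.002, 1.484]
force: [-2.0, -12.0, 7.4]
grip_width: -0.0003
finger_force: 6.5
```

```bash
python3 -m jog '[[[0.7,0,0,0,0,0,0],[0,0,0,0,0,0,0]]]'
python3 -m jog '[[[0.7,0,0,0,0,0,0],[0,0,0,0,0,0,0]]]'
python3 -m jog '[[[0.7,0,0,0,0,0,0],[0,0,0,0,0,0,0]]]'
```

```text
clock: 25.3
position: [0.4861, -0.1345, 0.1279]
tool_rot: [3.14, 0.002, 1.484]
force: [-1.9, -13.1, 8.6]
grip_width: -0.0004
finger_force: 6.5
clock: 25.5
position: [0.4862, -0.1338, 0.1279]
tool_rot: [3.14, 0.002, 1.484]
force: [-2.5, -12.0, 9.3]
grip_width: -0.0004
finger_force: 6.4
clock: 25.7
position: [0.4863, -0.1328, 0.1278]
tool_rot: [3.14, 0.002, 1.484]
force: [-1.4, -9.8, 5.3]
grip_width: 0.0003
finger_force: 5.0
```

```bash
python3 -m jog '[[[0.7,0,0,0,0,0,0],[0,0,0,0,0,0,0]]]'
python3 -m jog '[[[0.7,0,0,0,0,0,0],[0,0,0,0,0,0,0]]]'
python3 -m jog '[[[0.7,0,0,0,0,0,0],[0,0,0,0,0,0,0]]]'
python3 -m jog '[[[0.7,0,0,0,0,0,0],[0,0,0,0,0,0,0]]]'
```

```text
clock: 25.9
position: [0.4864, -0.1319, 0.1278]
tool_rot: [3.14, 0.002, 1.485]
force: [-1.0, -9.4, 6.7]
grip_width: -0.0001
finger_force: 4.8
clock: 26.1
position: [0.4865, -0.1309, 0.1277]
tool_rot: [3.14, 0.001, 1.485]
force: [-0.9, -7.7, 6.1]
grip_width: -0.0002
finger_force: 3.7
clock: 26.3
position: [0.4865, -0.1298, 0.1277]
tool_rot: [3.141, 0.001, 1.485]
force: [-0.5, -4.2, 4.8]
grip_width: -0.0005
finger_force: 2.3
clock: 26.5
position: [0.4865, -0.1284, 0.1274]
tool_rot: [3.141, -0.0, 1.486]
force: [-0.1, -2.4, 0.6]
grip_width: 0.0
finger_force: 0.6
```

```bash
python3 -m jog '[[[0.7,0,0,0,0,0,0],[0,0,0,0,0,0,0]]]'
python3 -m jog '[[[0.7,0,0,0,0,0,0],[0,0,0,0,0,0,0]]]'
python3 -m jog '[[[0.7,0,0,0,0,0,0],[0,0,0,0,0,0,0]]]'
```

```text
clock: 26.7
position: [0.4864, -0.1273, 0.1272]
tool_rot: [-3.141, -0.0, 1.486]
force: [-0.6, -0.8, 0.6]
grip_width: 0.0001
finger_force: 0.0
clock: 26.9
position: [0.4865, -0.1269, 0.1273]
tool_rot: [-3.141, -0.0, 1.486]
force: [-0.5, 0.4, -0.0]
grip_width: -0.0002
finger_force: 0.0
clock: 27.1
position: [0.4866, -0.1263, 0.1274]
tool_rot: [-3.142, 0.0, 1.486]
force: [0.2, -0.0, 0.3]
grip_width: 0.0001
finger_force: 0.0
```

```bash
python3 -m jog '[[[0.7,0,0,0,0,0,0],[0,0,0,0,0,0,0]]]'
python3 -m jog '[[[0.7,0,0,0,0,0,0],[0,0,0,0,0,0,0]]]'
python3 -m jog '[[[0.7,0,0,0,0,0,0],[0,0,0,0,0,0,0]]]'
```

```text
clock: 27.3
position: [0.4867, -0.1261, 0.1275]
tool_rot: [3.141, 0.001, 1.485]
force: [1.3, -5.0, 0.4]
grip_width: 0.0002
finger_force: 2.2
clock: 27.5
position: [0.4866, -0.126, 0.1275]
tool_rot: [3.141, 0.001, 1.485]
force: [-0.6, -8.2, -0.4]
grip_width: 0.0001
finger_force: 4.2
clock: 27.7
position: [0.4865, -0.1258, 0.1275]
tool_rot: [3.141, 0.002, 1.484]
force: [-2.1, -12.4, -0.2]
grip_width: 0.0001
finger_force: 6.0
```

The end stop came at -0.126, 11 mm past first bead contact as expected. I'll back away and check.

```bash
python3 -m jog '[[[-3,0,0,0,0,0,0],[-15,0,0,0,0,0,0],[-15,0,-20,0,0,0,0],[-15,0,-40,0,0,0,0],[-15,0,-40,0,0,0,0]]]'
python3 -m jog '[[[0,0,0,0,0,0,0],[0,0,0,0,0,0,0]]]'
python3 - <<'E'
from h import *
f,W=cam("wrist"); cv2.imwrite("pics/w5.png",f["img"][:,:,::-1])
f,W=cam("scene")
for n in ["lid","pull","well","crest","box","paint","clip","scissors"]:
    for d in bot.spot_point(n,f)[:2]: print(n,round(d["conf"],2),np.round(d["xyz"],4))
totool([0.48,-.25,0.127],1.486)
E
```

```text
clock: 28.2
position: [0.4809, -0.1875, 0.2283]
tool_rot: [-3.14, -0.0, 1.486]
force: [1.0, 0.6, -0.7]
grip_width: -0.0003
finger_force: 0.0
clock: 28.4
position: [0.4816, -0.187, 0.228]
tool_rot: [3.14, -0.0, 1.486]
force: [0.1, 0.8, -0.7]
grip_width: 0.0
finger_force: 0.0
lid 0.91 [ 0.525  -0.4914  0.0014]
lid 0.78 [ 0.4883 -0.0298  0.0455]
pull 0.8 [ 0.4851 -0.109   0.057 ]
pull 0.66 [ 0.3645 -0.2583  0.0144]
well 0.91 [0.4941 0.0202 0.0135]
crest 0.93 [ 0.483  -0.1165  0.0455]
crest 0.22 [0.6114 0.0252 0.0049]
box 0.76 [ 0.4907 -0.0237  0.007 ]
paint 0.64 [0.6116 0.0266 0.0019]
clip 0.57 [ 0.5948 -0.1121  0.0034]
scissors 0.68 [ 0.6748  0.3464 -0.0022]
scissors 0.15 [0.4928 0.0202 0.0123]
shift [-62.9   4.  100.2] turn [-0.  0. -0.] pos [ 0.4814 -0.187   0.2272] rot [-3.141  0.     1.486] F [-1.1  0.1 -0.5] t 28.9
```

View pics/w5.png

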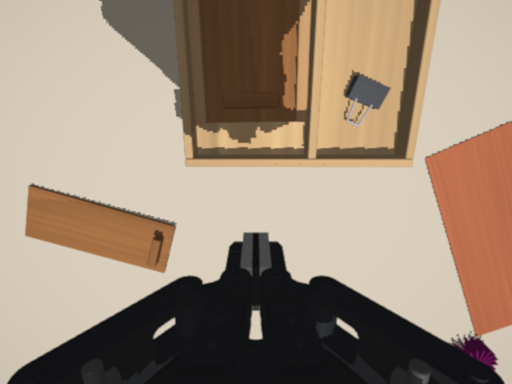

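The lid's outer edge is at row 124, flush with the box's low end, with no ridge showing. The clip at (367,92) hasn't moved. The force trace showed the ridge peak at about 13 N, then a drop to nothing, then the end stop, so I'll hand it in.

```bash
python3 -c "
from workcell import bot
print(bot.job_done())"
```

```text
the job is handed in; nothing more can be done
None
```

The pencil is in the box and the lid is pushed over the ridge against its end stop with at most about 13 N; the job was handed in at about 29 s, and no verdict was returned.

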